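# Pour out the bearing balls and hold the magnifier over them

### The arm

A 6-joint arm with a two-finger parallel gripper is mounted at the origin on a cart in front of the work surface, level with it; the furniture and walls round the work are solid. World frame = base frame: x ahead of the robot, y to its left, z up, the work surface at z = 0. Lengths are in m, angles in rad, forces in N, time in s.
With the tool pointing down it reaches from about 0.375 to 0.925 m from the base axis. Payload 5.7 kg.
Tool frame: the origin (TCP) lies midway between the tips of the shut fingers; the grasp point (between the pads) lies 19 mm behind it; z points along the fingers, y is the line along which they close (so a half turn about z gives the same grasp; the last joint's range is limited). The gripper opens to 88 mm and grips with 3 to 60 N. Pads are 20 mm wide; open, the fingers measure 115 mm over their backs; the gripper's body (75 mm by 178 mm) begins 61 mm behind the grasp point.
Start: joints at [-1.393, 0.359, 1.51, -0, 1.272, -0.115], TCP at [0.173, -0.574, 0.223] pointing down, gripper open.
Joint ranges: [-2.97, 2.97], [-1.01, 2.36], [0.21, 2.38], [-0.96, 4.11], [0.2, 2.71], [-2.98, 2.98]. Speed limits (rad/s): [2.39, 2.39, 3.14, 3.14, 3.14, 3.14].

### API

Orientations are given as a unit quaternion [x, y, z, w].
In Python, from bench import move_ptp, servo_line, goto_joints, move_gripper, sleep, inverse_kinematics, capture, PlanningError, close_job, spot_in, silhouettes, current_clock, current_joint_pos, current_qvel, current_joint_torque, current_position, current_orientation, current_force, current_torque, current_finger_gap, current_grip_force gives the robot as it stands. Calls block until the motion is done:
- move_ptp(position, orientation): joint-space move of the TCP to a pose.
- servo_line(position, orientation=None, rate=0.15, contact_N=None): straight line of the TCP; orientation=None keeps the orientation; rate is the mean speed in m/s. With contact_N (N) it stops when the force on the tool has changed by that much, and returns True; else False.
- goto_joints(angles): joint-space move.
- move_gripper(opening): finger opening in m; the grip force is fixed at half the most; returns when the fingers have stopped.
- sleep(seconds).
- inverse_kinematics(position, orientation): joint angles nearest the present ones, or None.
- capture(name): name is "side" or "top"; returns a dict with "image" (420x560x3 uint8, blue, green, red), "range_z" (420x560 float32, m along the optical axis (not along the pixel's ray), 0 where there is no reading), "intrinsics" (3x3 intrinsics, pixels), "k1" (the pictures are not rectified: a ray, as slopes to the right and down, at radius r is drawn at 1 + k1 r^2 times it, then the intrinsics apply), "R" (3x3) and "t" (3): a world point X has camera coordinates R X + t. Camera axes: x right, y down, z forward; pixel columns grow to the right and rows downward; lengths in m; the calibration is good to about 2 mm. A picture is of the moment at which its call begins.
A pose or a line that the arm cannot do raises PlanningError and nothing moves.
- close_job(): hands the job in; it is judged then, once.
Trained networks look in the newest picture that a camera, given by its name, has taken for a name from the list of things; names that differ only in an ending like _2 or _b are one class to them, and where a whole thing is asked for, a point or a joint stands for the part that bears it (a point fixed in the world has none). Each returns a list of dicts, best first, with "conf" (0 to 1); they miss things now and then, are a little off and sometimes report something else, mostly with a low value. They report only what shows in the picture. A call takes as long as a camera call. They do not tell look-alikes from the thing itself.
- spot_in(camera, query): "xy" ([column, row] in pixels, amid what is visible of it).
- silhouettes(camera, query): "region" (420x560 bool, what is visible of it) and "xy" ([column, row] in pixels, amid what is visible of it).
Readings, each from a call of its own:
- current_clock(): time.
- current_joint_pos(): joint angles.
- current_qvel(): joint speeds.
- current_joint_torque(): joint torques, N m.
- current_position(): TCP position.
- current_orientation(): TCP orientation.
- current_force(): force on the tool from outside, world axes, zero at the start.
- current_torque(): the same for the moment, N m.
- current_finger_gap(): finger opening in m.
- current_grip_force(): force on a finger pad.
Only numpy, scipy, OpenCV 4.12 (cv2) and the standard library are available. Lean on these libraries where they do the work, as an engineer would, in place of code of your own. Each camera call takes 0.05 s, during which the arm holds its last target. There are 200 camera calls.

### The job

Pour all five steel balls from the small beaker into the low glass dish and stand the empty beaker back on the table, upright. Then take the magnifier by its handle, carry it over the row of bottles without disturbing them, and hold the lens level and centred over the dish, about 2 cm above its rim and not touching it, so that I can inspect the balls. Finish there, still holding the magnifier.

Things in the scene. Friction and masses are not known exactly. Their poses are not given: they have to be found in the camera images.
- beaker: Small clear glass beaker, 52 mm outside diameter, 71 mm tall, inside about 42 mm wide and 68 mm deep, round with no spout or handle, loose, about 80 g; holds the five balls at the start. Stands to the front of the work. Origin: centre of its underside, z up its axis.
- dish: Low round clear glass dish, 92 mm outside diameter, 36 mm high, wall 3 mm, inside 86 mm wide, inner floor 4 mm above its underside; loose, 350 g, empty at the start; a tall microscope (0.4 m) stands a few cm to its right (-y), so keep the hand on the other sides. Origin: centre of its underside, z up its axis; the rim is at z = 36 mm.
- magnifier: Hand magnifier: round clear lens in a black frame (78 mm across, 10 mm thick) on a straight black flat-sided handle 16 mm wide, 14 mm thick; 155 mm long, 90 g; lies flat left of the row of bottles, handle roughly towards the robot. Origin: lens centre, 7 mm above the table as it lies; z normal to the lens; the handle runs along -x, its flat-sided part 47 to 115 mm from the origin.
- magnifier_grip (a point): Middle of the magnifier's handle, on its centre line, 75 mm from the lens centre (-x): the place to grip, across the 16 mm width, along the body's y axis.
- dropper_bottle: Bottle with a black rubber dropper bulb, 29 mm diameter, 94 mm tall, loose, the middle one of the row of three that stands between the magnifier and the dish. Leave standing. Origin: centre of its underside.
- pot_near: Round specimen pot with a white screw lid, 50 mm diameter, 58 mm tall, loose; the end of the row nearer to the robot, 54 mm from the dropper bottle centre to centre. Leave standing. Origin: centre of its underside.
- pot_far: The same kind of pot, at the far end of the row, 54 mm from the dropper bottle. Leave standing. Origin: centre of its underside.
- ball_1: Polished steel bearing ball, 14 mm diameter, 11 g, one of five alike that lie in the beaker at the start. Origin: its centre.
- ball_2: Polished steel bearing ball, 14 mm diameter, 11 g, one of five alike that lie in the beaker at the start. Origin: its centre.
- ball_3: Polished steel bearing ball, 14 mm diameter, 11 g, one of five alike that lie in the beaker at the start. Origin: its centre.
- ball_4: Polished steel bearing ball, 14 mm diameter, 11 g, one of five alike that lie in the beaker at the start. Origin: its centre.
- ball_5: Polished steel bearing ball, 14 mm diameter, 11 g, one of five alike that lie in the beaker at the start. Origin: its centre.
Mind the look-alikes: they are no part of the job. What is shaped like the pot_far but blue or pink is not meant.

How it is judged:
By the outcome, as a careful person would: the job done as asked, in the order asked, and still so for the second after the job is handed in, while the arm keeps its last pose, push and grip.
It also fails if it takes over 72 s, if anything falls off the work surface, if the arm or the gripper's body presses on something with over 40 N, if the wrist force passes 120 N, or if a joint passes its speed limit or range.

## Working session

There is one attempt and no reset: what is moved stays moved. The work goes in short steps, each a Python script; the robot and the scene stay as the last script left them, time stands still between calls to the robot, and variables do not carry over. Pictures are saved under pics/ and viewed, at most 10 in all, crops included, and the job is handed in when it is done.

```bash
mkdir -p pics; ls; cat > h.py <<'E'
from bench import *
import numpy as np, cv2
from scipy.spatial.transform import Rotation as Ro
def unproj(c,uv,depth=None,z=None):
    K=c["intrinsics"];k1=c["k1"]
    d=np.array([(uv[0]-K[0,2])/K[0,0],(uv[1]-K[1,2])/K[1,1]])
    s=d.copy()
    for _ in range(20): s=d/(1+k1*(s@s))
    ray=np.array([s[0],s[1],1.0]);R=np.array(c["R"]);t=np.array(c["t"])
    o=-R.T@t;r=R.T@ray
    if depth is None: depth=(z-o[2])/r[2]
    return o+depth*r
def cloud(c,mask):
    v,u=np.nonzero(mask&(c["range_z"]>0))
    return np.array([unproj(c,(a,b),c["range_z"][b,a]) for a,b in zip(u,v)])
def proj(c,X):
    p=np.array(c["R"])@X+np.array(c["t"]);s=p[:2]/p[2];s=s*(1+c["k1"]*(s@s))
    K=c["intrinsics"];return np.array([K[0,0]*s[0]+K[0,2],K[1,1]*s[1]+K[1,2]])
E
cat > look.py <<'E'
from h import *
for n in ("top","side"):
    c=capture(n);cv2.imwrite(f"pics/{n}0.png",c["image"])
    print(n,"cam",np.round(-np.array(c["R"]).T@c["t"],3))
    for q in ("beaker","dish","magnifier","magnifier_grip","dropper_bottle","pot_far","ball_1"):
        for d in silhouettes(n,q):
            m=d["region"];P=cloud(c,m)
            if d["conf"]<.2 or len(P)<3: print(q,round(d["conf"],2),np.round(d["xy"]),m.sum());continue
            print(q,round(d["conf"],2),np.round(d["xy"]),m.sum(),"med",np.round(np.median(P,0),3),"p2",np.round(np.percentile(P,3,0),3),"p98",np.round(np.percentile(P,97,0),3),"z0",np.round(unproj(c,d["xy"],z=0),3))
E
python3 look.py
```

```text
pics
top cam [0.434 0.327 0.89 ]
beaker 0.88 [329. 274.] 504 med [0.487 0.247 0.028] p2 [0.46  0.233 0.002] p98 [0.506 0.281 0.072] z0 [0.493 0.244 0.   ]
dish 0.83 [355. 201.] 2400 med [0.616 0.199 0.005] p2 [0.571 0.16  0.001] p98 [0.654 0.24  0.038] z0 [0.619 0.196 0.   ]
magnifier 0.61 [213. 280.] 2127 med [0.485 0.43  0.011] p2 [0.46  0.335 0.007] p98 [0.525 0.47  0.015] z0 [0.484 0.438 0.   ]
magnifier_grip 0.86 [216. 278.] 2140 med [0.485 0.429 0.011] p2 [0.46  0.334 0.007] p98 [0.523 0.47  0.015] z0 [0.486 0.432 0.   ]
dropper_bottle 0.82 [267. 168.] 339 med [0.663 0.348 0.048] p2 [0.655 0.335 0.008] p98 [0.675 0.361 0.094] z0 [0.678 0.347 0.   ]
pot_far 0.86 [209. 153.] 859 med [0.686 0.443 0.057] p2 [0.668 0.422 0.013] p98 [0.711 0.465 0.06 ] z0 [0.705 0.45  0.   ]
pot_far 0.7 [259. 137.] 849 med [0.717 0.356 0.057] p2 [0.7   0.336 0.012] p98 [0.744 0.378 0.06 ] z0 [0.734 0.361 0.   ]
pot_far 0.61 [194. 205.] 894 med [0.599 0.459 0.057] p2 [0.579 0.439 0.004] p98 [0.624 0.483 0.06 ] z0 [0.612 0.473 0.   ]
ball_1 0.57 [325. 283.] 41 med [0.473 0.25  0.015] p2 [0.468 0.245 0.
[... 629 characters left out ...]
6 0.156 0.001] p98 [0.653 0.244 0.036] z0 [ 0.622  0.222 -0.   ]
magnifier 0.59 [221. 223.] 1309 med [0.48  0.421 0.009] p2 [ 0.456  0.323 -0.001] p98 [0.521 0.467 0.013] z0 [0.489 0.424 0.   ]
magnifier_grip 0.94 [221. 217.] 1276 med [0.48  0.421 0.009] p2 [0.457 0.323 0.004] p98 [0.52  0.466 0.013] z0 [0.496 0.442 0.   ]
dropper_bottle 0.78 [336. 207.] 623 med [0.661 0.341 0.034] p2 [0.653 0.333 0.002] p98 [0.677 0.353 0.09 ] z0 [0.691 0.391 0.   ]
pot_far 0.92 [274. 186.] 951 med [0.594 0.444 0.039] p2 [0.577 0.437 0.003] p98 [0.617 0.475 0.057] z0 [0.622 0.506 0.   ]
pot_far 0.65 [324. 181.] 917 med [0.682 0.429 0.041] p2 [0.665 0.42  0.005] p98 [0.707 0.462 0.057] z0 [0.717 0.485 0.   ]
```

View pics/top0.png

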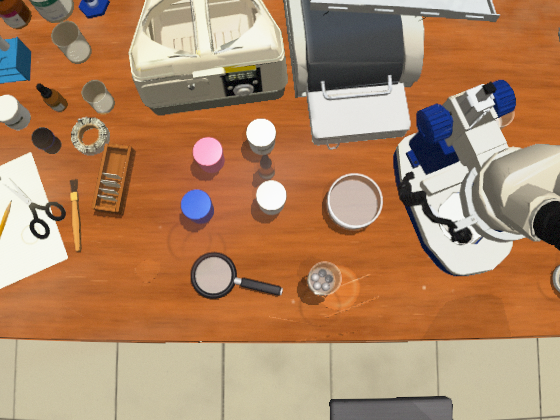

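View pics/side0.png

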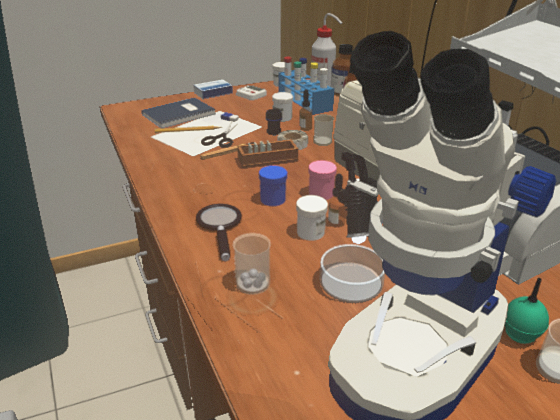

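Top view: the beaker is at (324,280), the dish at (355,202) and the magnifier lens at (214,275) with its handle to (281,290). White pots stand at (271,197) (near) and (261,135) (far), with the dropper bottle at (266,165) between them.

Look-alikes:
- **Pots:** the pink one (208,152) and blue one (197,205) are not meant.
- **Beakers:** clear jars at (98,95) and (70,42) stand at the back. The target is the one at the front holding balls (324,280).
- **Dish and magnifier:** the ring at (90,135) is not the dish, and there is only one magnifier.

Next I fit the poses.

```bash
cat > fit.py <<'E'
from h import *
from scipy.optimize import least_squares
def circ(P,r):
    f=lambda c:np.hypot(P[:,0]-c[0],P[:,1]-c[1])-r
    s=least_squares(f,np.median(P[:,:2],0),loss="soft_l1",f_scale=.002);return s.x,np.std(f(s.x))
def sil(q,n,near=None):
    L=silhouettes(n,q)
    return L[0]["region"]
def cylfit(obs,r,h,x0):
    # match silhouettes' bounding extents of a projected cylinder in each camera
    a=np.linspace(0,2*np.pi,40)
    ring=np.c_[np.cos(a)*r,np.sin(a)*r]
    def f(p):
        o=[]
        for c,m in obs:
            v,u=np.nonzero(m)
            Q=np.array([proj(c,np.array([p[0]+x,p[1]+y,z])) for z in(0,h) for x,y in ring])
            o+=[Q[:,0].min()-np.percentile(u,.3),Q[:,0].max()-np.percentile(u,99.7),Q[:,1].min()-np.percentile(v,.3),Q[:,1].max()-np.percentile(v,99.7)]
        return o
    s=least_squares(f,x0,loss="soft_l1");return s.x,np.round(f(s.x),1)
if __name__=="__main__":
    C={n:capture(n) for n in("top","side")}
    for q,r,h in(("beaker",.026,.071),("dish",.046,.036)):
        M={n:sil(q,n) for n in C}
        for n in C:
            P=cloud(C[n],M[n]);R=P[(P[:,2]>h-.008)&(P[:,2]<h+.006)]
            if len(R)>5: print(q,n,"rim",len(R),*circ(R,r-.0015))
        print(q,"sil",*cylfit([(C[n],M[n]) for n in C],r,h,np.median(P[:,:2],0)))
    for n in C:
        m=sil("magnifier",n).astype(np.uint8)
        cs,_=cv2.findContours(m,cv2.RETR_EXTERNAL,cv2.CHAIN_APPROX_NONE);k=max(cs,key=cv2.contourArea)[:,0,:]
        W=np.array([unproj(C[n],p,z=.010)[:2] for p in k])
        g=((W-[.4,.3])*2000).astype(int);im=np.zeros((500,500),np.uint8);cv2.fillPoly(im,[g],1)
        d=cv2.distanceTransform(im,cv2.DIST_L2,5);_,mx,_,l=cv2.minMaxLoc(d);L=np.array(l)/2000+[.4,.3]
        v,u=np.nonzero(im);Q=np.c_[u,v]/2000+[.4,.3];D=np.hypot(*(Q-L).T);H=Q[(D>.05)&(D<.11)]
        e=H.mean(0)-L;e/=np.linalg.norm(e)
        print("mag",n,L,"r",mx/2000,"dir",e,"maxD",D.max(),"grip",L+.075*e,"cent lat",np.cross(e,H[(D[(D>.05)&(D<.11)]>.1)].mean(0)-L))
    P=np.array([[unproj(C["top"],(u,v),C["top"]["range_z"][v,u]) for u in range(235,300)] for v in range(115,225)]).reshape(-1,3)
    for nm,x in(("near",.615),("far",.72)):
        R=P[(abs(P[:,2]-.058)<.006)&(abs(P[:,0]-x)<.035)];print(nm,len(R),(R.min(0)+R.max(0))/2)
    im=C["top"]["image"][130:310,180:400];cv2.imwrite("pics/crop.png",cv2.resize(im,None,fx=3,fy=3,interpolation=cv2.INTER_CUBIC))
E
python3 -W ignore fit.py
```

```text
beaker top rim 190 [0.4831095  0.25658653] 0.0008040890937451166
beaker side rim 333 [0.48007894 0.25628811] 0.000992278627640987
beaker sil [0.48240471 0.25691098] [-1.6  0.2  0.3  2.2  0.2  2.5 -1.3  1.7]
dish top rim 401 [0.61201301 0.20182771] 0.001066594030508246
dish side rim 694 [0.61015041 0.20003229] 0.001112337413446763
dish sil [0.61166049 0.20290915] [-2.7  0.4 -0.3  2.3 -0.2  2.1 -2.3  1.7]
mag top [0.4915 0.4365] r 0.037487606048583984 dir [-0.22313937 -0.97478655] maxD 0.11719748290812393 grip [0.47476455 0.36339101] cent lat -0.00023212121908904385
mag side [0.4865 0.428 ] r 0.03688450241088867 dir [-0.2158917  -0.97641732] maxD 0.12023518619771835 grip [0.47030812 0.3547687 ] cent lat -7.970002616098856e-05
near 731 [0.61616629 0.33967486 0.05746051]
far 690 [0.72293933 0.35722774 0.05720225]
```

View pics/crop.png

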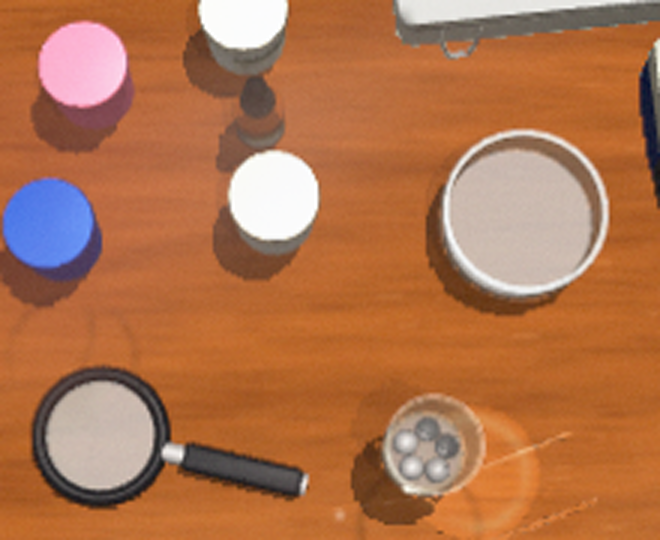

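The crop shows five balls in the front beaker, and the lens, white pots and dish where the fits put them. Now I check which pour orientations are reachable.

```bash
cat >> h.py <<'E'
BK=np.array([.482,.2565]);DI=np.array([.6112,.2012]);HG=.045
def rot(psi,p,s=1):
    h=np.array([np.cos(psi),np.sin(psi),0]);z=np.cos(p)*h-np.sin(p)*np.array([0,0,1.])
    y=s*np.array([-np.sin(psi),np.cos(psi),0]);return np.c_[np.cross(y,z),y,z]
def q(R): return Ro.from_matrix(R).as_quat()
def tcp(g,R): return np.asarray(g)+.019*R[:,2]
def pour(psi,p,th,s,back=.012,lipz=.05,hg=HG):
    h=np.array([np.cos(psi),np.sin(psi),0]);Z=np.array([0,0,1.])
    a=np.sin(th)*h+np.cos(th)*Z;e=np.cos(th)*h-np.sin(th)*Z
    lip=np.r_[DI,0]-back*h+Z*(lipz+.071*max(0,np.cos(th)))
    g=lip-(.071-hg)*a-.026*e
    R=rot(psi,p+th,s);return tcp(g,R),q(R)
E
cat > ex.py <<'E'
from h import *
d=np.deg2rad
for psi in range(-120,121,15):
  for p in (20,30,40,50):
    for s in(1,-1):
      R=rot(d(psi),d(p),s);G=tcp([*BK,HG],R);J=[inverse_kinematics(G,q(R)),inverse_kinematics(G-.1*R[:,2],q(R)),inverse_kinematics(G+[0,0,.12],q(R))]
      if any(j is None for j in J): continue
      ok=0;
      for th in range(30,131,10):
        j=inverse_kinematics(*pour(d(psi),d(p),d(th),s))
        if j is None: break
        ok=th;last=j
      if ok>=110: print(psi,p,s,ok,np.round(J[0],2),np.round(last,2))
E
python3 ex.py
```

```text
-120 20 1 130 [ 0.62  1.16  1.02 -0.47  2.1   1.17] [-0.27  0.75  2.04  1.61  1.   -1.16]
-120 30 1 130 [ 0.61  1.06  1.12 -0.41  1.94  1.19] [-0.33  0.88  2.05  1.68  1.19 -1.35]
-120 40 1 130 [ 0.59  0.96  1.22 -0.35  1.77  1.19] [-0.37  1.01  2.04  1.71  1.38 -1.48]
-120 50 1 130 [ 0.56  0.86  1.33 -0.3   1.59  1.18] [-0.38  1.14  2.    1.72  1.57 -1.57]
-105 20 1 130 [ 0.71  1.12  1.14 -0.61  1.96  1.08] [-0.29  0.78  1.87  1.28  1.13 -1.01]
-105 30 1 130 [ 0.7   1.02  1.22 -0.54  1.81  1.09] [-0.34  0.88  1.87  1.36  1.28 -1.16]
-105 40 1 130 [ 0.67  0.93  1.31 -0.48  1.66  1.08] [-0.37  1.    1.84  1.42  1.44 -1.27]
-105 50 1 130 [ 0.63  0.83  1.41 -0.42  1.49  1.05] [-0.38  1.12  1.81  1.46  1.6  -1.35]
-90 20 1 130 [ 0.8   1.08  1.28 -0.74  1.81  1.04] [-0.27  0.82  1.68  1.05  1.3  -0.93]
-90 30 1 130 [ 0.78  0.98  1.35 -0.67  1.66  1.03] [-0.31  0.92  1.67  1.13  1.43 -1.04]
-90 40 1 130 [ 0.74  0.88  1.43 -0.6   1.52  1.  ] [-0.34  1.02  1.64  1.19  1.57 -1.12]
-90 50 1 130 [ 0.69  0.79  1.51 -0.53  1.36  0.94] [-0.34  1.13  1.6   1.25  1.71 -1.18]
-75 20 1 130 [ 0.88  1.0
[... 1146 characters left out ...]
0.31  0.96  1.96  1.19  1.3  -1.36] [ 0.6   0.97  1.24 -0.8   1.67  0.84]
90 30 -1 130 [-0.26  0.84  1.99  1.16  1.15 -1.24] [ 0.63  1.06  1.18 -0.9   1.79  0.86]
90 40 -1 120 [-0.19  0.73  2.    1.1   1.01 -1.09] [ 0.62  1.05  1.19 -0.9   1.78  0.86]
90 50 -1 110 [-0.09  0.64  1.99  0.99  0.88 -0.89] [ 0.61  1.05  1.2  -0.9   1.77  0.87]
105 20 -1 130 [-0.25  0.97  1.77  0.98  1.43 -1.22] [ 0.65  0.9   1.42 -0.94  1.47  0.82]
105 30 -1 120 [-0.2   0.86  1.81  0.93  1.3  -1.14] [ 0.64  0.9   1.42 -0.94  1.46  0.82]
105 40 -1 110 [-0.15  0.76  1.84  0.87  1.16 -1.03] [ 0.63  0.9   1.43 -0.95  1.45  0.82]
120 20 -1 110 [-0.16  1.    1.58  0.81  1.6  -1.15] [ 0.53  0.69  1.63 -0.85  1.03  0.54]
```

```bash
cat >> h.py <<'E'
d=np.deg2rad
def gR(phi,al,p,th,s): return Ro.from_euler("z",phi).as_matrix()@Ro.from_euler("y",th).as_matrix()@Ro.from_euler("z",-al).as_matrix()@rot(0,p,s)
def pour2(phi,al,p,th,s,back=.012,lipz=.05,hg=HG):
    h=np.array([np.cos(phi),np.sin(phi),0]);Z=np.array([0,0,1.])
    a=np.sin(th)*h+np.cos(th)*Z;e=np.cos(th)*h-np.sin(th)*Z
    lip=np.r_[DI,0]-back*h+Z*(lipz+.071*max(0,np.cos(th)))
    g=lip-(.071-hg)*a-.026*e
    R=gR(phi,al,p,th,s);return g,R
def body(g,R):
    P=[[x,y,-z] for x in(-.0375,0,.0375) for y in(-.089,0,.089) for z in(.061,.11,.16,.2)]+[[x,y,z] for x in(-.012,.012) for y in(-.06,.06) for z in(-.061,-.03,.0,.019)]
    return np.asarray(g)+np.array(P)@R.T
def clear(B):
    m=B[:,2].min()
    m=min(m,.76-B[:,0].max())
    M=B[(B[:,0]>.46)];  # microscope
    if len(M): m=min(m,M[:,1].min()-.10)
    def cyl(x,y,r,h):
        return np.max(np.c_[np.hypot(B[:,0]-x,B[:,1]-y)-r,B[:,2]-h],1).min()
    for o in((.616,.34,.026,.06),(.67,.349,.016,.095),(.723,.357,.026,.06),(DI[0],DI[1],.046,.036)): m=min(m,cyl(*o))
    return m
E
cat > ex2.py <<'E'
from h import *
res=[]
for phi in range(-180,180,30):
 for al in(-120,-90,-60,-30,0,30,60,90,120):
  for p in(20,35,50):
   c0=min(clear(body(*pour2(d(phi),d(al),d(p),d(th),1))) for th in(80,100,120))
   if c0<.008: continue
   for s in(1,-1):
    c=c0;J=[]
    for th in(70,85,100,120):
      g,R=pour2(d(phi),d(al),d(p),d(th),s);j=inverse_kinematics(tcp(g,R),q(R))
      if j is None: break
      J.append(j)
    if len(J)<4: continue
    for psi in range(-180,180,20):
      R=rot(d(psi),d(p),s);G=np.r_[BK,HG];cc=min(c,clear(body(G,R)),clear(body(G-.09*R[:,2],R)))
      if cc<.008: continue
      j0=inverse_kinematics(tcp(G,R),q(R));j1=inverse_kinematics(tcp(G-.09*R[:,2],R),q(R))
      if j0 is None or j1 is None: continue
      res.append((cc,phi,al,p,s,psi,np.abs(np.array(j0)-J[0]).max(),np.round(j0,1),np.round(J[0],1),np.round(J[-1],1)))
res.sort(key=lambda r:-r[0]+.01*r[6])
print(len(res))
for r in res[:25]: print(*r[:7],*r[7:])
E
time python3 ex2.py
```

```text
41
0.012199999999999975 -180 0 20 1 -80 0.826526339127891 [ 0.9  1.   1.4 -0.8  1.7  1. ] [ 0.2  0.6  1.5 -0.   1.1  1.8] [ 0.3  0.6  2.2  3.7  0.5 -1.8]
0.012199999999999975 -180 0 20 -1 -80 0.826526339127891 [ 0.9  1.   1.4 -0.8  1.7 -2.1] [ 0.2  0.6  1.5 -0.   1.1 -1.4] [0.3 0.6 2.2 3.7 0.5 1.3]
0.012199999999999961 -180 0 35 -1 -80 0.8813462588037575 [ 0.8  0.9  1.5 -0.7  1.5 -2.2] [ 0.2  0.5  1.7 -0.1  0.7 -1.3] [0.4 0.8 2.3 3.5 1.1 1.6]
0.012199999999999961 -180 0 35 1 -80 0.8813462588037577 [ 0.8  0.9  1.5 -0.7  1.5  1. ] [ 0.2  0.5  1.7 -0.1  0.7  1.9] [ 0.4  0.8  2.3  3.5  1.1 -1.6]
0.012199999999999961 -180 0 35 1 -60 0.8854064971677911 [ 0.9  0.8  1.7 -0.9  1.3  1. ] [ 0.2  0.5  1.7 -0.1  0.7  1.9] [ 0.4  0.8  2.3  3.5  1.1 -1.6]
0.012199999999999961 -180 0 35 -1 -60 0.8854064971677913 [ 0.9  0.8  1.7 -0.9  1.3 -2.2] [ 0.2  0.5  1.7 -0.1  0.7 -1.3] [0.4 0.8 2.3 3.5 1.1 1.6]
0.012199999999999961 -180 0 35 1 -100 1.0185772731041647 [ 0.7  1.   1.3 -0.6  1.7  1.1] [ 0.2  0.5  1.7 -0.1  0.7  1.9] [ 0.4  0.8  2.3  3.5  1.1 -1.6]
0.012199999999999961 -180 0 35 -1 -100 1.01857727
[... 1981 characters left out ...]
  0.5  1.9 -0.5  0.3  2.3] [ 0.4  1.1  2.3  3.6  1.6 -1.5]
0.012199999999999961 -180 0 50 -1 -180 1.3726784524507698 [ 0.3  0.9  1.3  0.2  1.6 -1.4] [ 0.3  0.5  1.9 -0.5  0.3 -0.8] [0.4 1.1 2.3 3.6 1.6 1.7]
0.02414904036303299 90 0 35 -1 -80 2.5829299680290125 [ 0.8  0.9  1.5 -0.7  1.5 -2.2] [ 0.3  0.6  1.5 -0.3  1.1  0.4] [ 0.6  1.   1.2 -0.9  1.7  0.9]
0.02414904036303299 90 0 35 -1 -60 2.5869902063930463 [ 0.9  0.8  1.7 -0.9  1.3 -2.2] [ 0.3  0.6  1.5 -0.3  1.1  0.4] [ 0.6  1.   1.2 -0.9  1.7  0.9]
0.012199999999999961 -180 0 50 1 -140 1.4018582175236252 [ 0.5  0.9  1.3 -0.2  1.7  1.4] [ 0.3  0.5  1.9 -0.5  0.3  2.3] [ 0.4  1.1  2.3  3.6  1.6 -1.5]
real	0m4.297s
user	0m2.656s
sys	0m0.188s
```

```bash
cat > ex3.py <<'E'
from h import *
for phi in(70,80,90,100):
 for p in(25,30,35,40,45,50):
   cp=min(clear(body(*pour2(d(phi),0,d(p),d(th),-1))) for th in(70,80,100,115))
   th=0
   for t in range(60,131,5):
      g,R=pour2(d(phi),0,d(p),d(t),-1)
      if inverse_kinematics(tcp(g,R),q(R)) is not None: th=t
   o=[]
   for psi in range(20,111,10):
      R=rot(d(psi),d(p),-1);G=np.r_[BK,HG]
      if all(inverse_kinematics(tcp(G-k*R[:,2],R),q(R)) is not None for k in(0,.05,.09)): o.append((psi,round(clear(body(G,R)),3),round(clear(body(G-.09*R[:,2],R)),3)))
   print(phi,p,round(cp,3),th,o)
E
python3 ex3.py
```

```text
70 25 -0.002 130 [(70, np.float64(-0.059), np.float64(-0.136)), (80, np.float64(-0.053), np.float64(-0.133)), (90, np.float64(-0.041), np.float64(-0.122)), (100, np.float64(-0.038), np.float64(-0.118)), (110, np.float64(-0.059), np.float64(-0.136))]
70 30 0.003 130 [(70, np.float64(-0.054), np.float64(-0.128)), (80, np.float64(-0.048), np.float64(-0.125)), (90, np.float64(-0.035), np.float64(-0.113)), (100, np.float64(-0.033), np.float64(-0.109)), (110, np.float64(-0.054), np.float64(-0.128))]
70 35 0.008 130 [(70, np.float64(-0.048), np.float64(-0.117)), (80, np.float64(-0.041), np.float64(-0.114)), (90, np.float64(-0.029), np.float64(-0.103)), (100, np.float64(-0.026), np.float64(-0.099)), (110, np.float64(-0.048), np.float64(-0.117))]
70 40 0.006 130 [(60, np.float64(-0.042), np.float64(-0.06)), (70, np.float64(-0.041), np.float64(-0.105)), (80, np.float64(-0.034), np.float64(-0.101)), (90, np.float64(-0.021), np.float64(-0.09)), (100, np.float64(-0.018), np.float64(-0.086)), (110, np.float64(-0.01), np.float64(-0.105))]
70 45 0.005 130 [(60, np.float64(-0.033), np.float64(-0.043)
[... 4896 characters left out ...]
float64(-0.086)), (110, np.float64(-0.01), np.float64(-0.105))]
100 45 0.009 110 [(60, np.float64(-0.033), np.float64(-0.043)), (70, np.float64(-0.032), np.float64(-0.092)), (80, np.float64(-0.024), np.float64(-0.087)), (90, np.float64(-0.011), np.float64(-0.075)), (100, np.float64(-0.009), np.float64(-0.072)), (110, np.float64(-0.001), np.float64(-0.092))]
100 50 -0.005 105 [(50, np.float64(-0.001), np.float64(-0.002)), (60, np.float64(-0.024), np.float64(-0.052)), (70, np.float64(-0.022), np.float64(-0.076)), (80, np.float64(-0.014), np.float64(-0.071)), (90, np.float64(-0.001), np.float64(-0.059)), (100, np.float64(0.002), np.float64(-0.055)), (110, np.float64(0.009), np.float64(-0.076))]
```

```bash
cat > plan.py <<'E'
from h import *
P,PSI,PHI,S=d(50),d(50),d(80),-1
R0=rot(PSI,P,S);G0=np.r_[BK,HG]
pre=(G0-.09*R0[:,2],R0);gr=(G0,R0);lift=(G0+[0,0,.11],R0)
g75,R75=pour2(PHI,0,P,d(75),S)
mid=(.55*lift[0]+.45*g75+[0,0,.04],gR(d(66),0,P,d(38),S))
over=(g75+[0,0,.05],R75)
ps=[pour2(PHI,0,P,d(t),S) for t in(75,85,95,105,112,118)]
def go(x,rate=.15,**k): return servo_line(tcp(*x),q(x[1]),rate=rate,**k)
E
cat > chk.py <<'E'
from plan import *
for n,x in zip("pre grasp lift mid over p75 p85 p95 p105 p112 p118".split(),[pre,gr,lift,mid,over]+ps):
    j=inverse_kinematics(tcp(*x),q(x[1]));print(n,np.round(x[0],3),round(clear(body(*x)),3),None if j is None else np.round(j,2))
x=([.48,.2,.35],R0);j=inverse_kinematics(tcp(*x),q(R0));print(j)
E
python3 chk.py
```

```text
pre [0.445 0.212 0.114] -0.002 [-0.12  0.38  2.37  1.62  0.57 -0.93]
grasp [0.482 0.256 0.045] -0.001 [ 0.03  0.6   2.31  2.04  0.57 -1.25]
lift [0.482 0.256 0.155] -0.001 [ 0.03  0.29  2.24  1.38  0.51 -0.49]
mid [0.537 0.212 0.164] 0.035 [0.24 0.4  1.67 0.03 1.06 0.64]
over [0.604 0.158 0.137] 0.027 [ 0.42  0.71  1.34 -0.5   1.48  0.74]
p75 [0.604 0.158 0.087] 0.027 [ 0.42  0.76  1.36 -0.5   1.41  0.78]
p85 [0.604 0.162 0.08 ] 0.029 [ 0.48  0.86  1.28 -0.6   1.55  0.84]
p95 [0.605 0.166 0.078] 0.029 [ 0.52  0.95  1.2  -0.68  1.69  0.87]
p105 [0.606 0.171 0.082] 0.025 [ 0.56  1.05  1.12 -0.77  1.84  0.88]
p112 [0.607 0.175 0.084] 0.021 [ 0.58  1.11  1.07 -0.84  1.93  0.88]
p118 [0.607 0.179 0.085] 0.019 [ 0.59  1.17  1.02 -0.9   2.01  0.86]
[-0.14444988 -0.08056532  1.98509828  0.72828867  0.96394837  0.2084789 ]
```

```bash
cat > a.py <<'E'
from plan import *
Rd=rot(d(-73),d(90),1)
j0=np.array(current_joint_pos())
for rad,z in((.36,.4),(.38,.35),(.4,.35)):
    t=[rad*np.cos(j0[0]),rad*np.sin(j0[0]),z];j=inverse_kinematics(t,current_orientation())
    if j is not None: break
print(rad,z,j)
goto_joints(j)
j=np.array(j);j[0]=.03;goto_joints(j)
print(current_position(),current_clock())
hi=(G0+[0,0,.14],R0);move_ptp(tcp(*hi),q(R0));print(current_joint_pos(),current_finger_gap())
go(gr,.12,contact_N=8) and print("contact")
print(current_position(),tcp(*gr),current_force())
move_gripper(.03);print(current_finger_gap(),current_grip_force(),current_force())
go(lift,.1);print(current_finger_gap(),current_force(),current_clock())
c=capture("side");cv2.imwrite("pics/lift.png",cv2.resize(c["image"][120:340,150:450],None,fx=2.4,fy=2.4))
E
python3 a.py
```

```text
0.36 0.4 [-1.58562566e+00 -1.40095228e-01  1.66061814e+00 -1.82930098e-05
  1.62110002e+00 -3.07675257e-01]
[0.35136504 0.0789397  0.39981065] 4.2417
[ 0.02674809  0.21956503  2.20149407  1.20608434  0.5415675  -0.29449158] 0.0879772820463722
[0.49039176 0.26596997 0.03107985] [0.48985034 0.26585567 0.03044516] [ 0.34176358 -0.47739861  0.42294944]
0.04975500290925884 29.97140058054356 [0.01927521 0.8648342  1.3787284 ]
0.04985989176615378 [-0.46501607 -0.70390214 -1.18571489] 8.7083
```

View pics/lift.png

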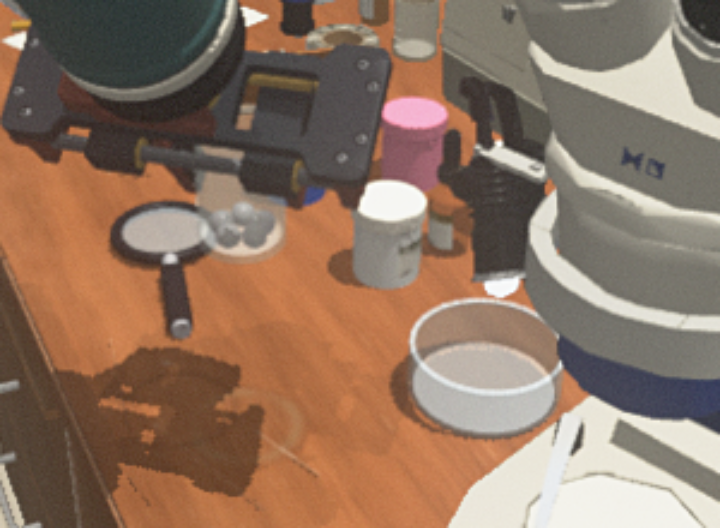

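The beaker is held upright at about (240,190) with the balls in it, and the dish at (485,365) is clear. Now I pour.

```bash
cat > b.py <<'E'
from plan import *
go(mid,.1);go(over,.1);go(ps[0],.08)
for x in ps[1:4]: go(x,.02)
sleep(.3)
for x in ps[4:]: go(x,.02)
sleep(.8)
print(current_finger_gap(),current_force(),current_clock())
c=capture("top");cv2.imwrite("pics/pour.png",cv2.resize(np.hstack([c["image"][120:300,240:440],capture("side")["image"][150:330,230:430]]),None,fx=2,fy=2))
E
python3 b.py
```

```text
0.05021384059356266 [ 0.44876232  0.35429969 -1.34818978] 15.95
```

View pics/pour.png

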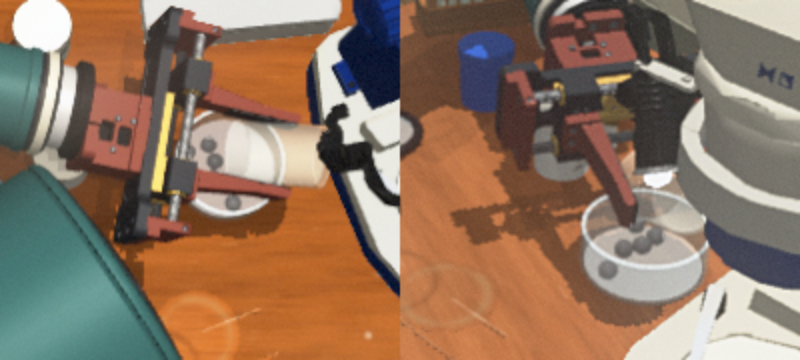

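Four balls show in the dish, at (605,270), (622,248), (640,243) and (655,235) in the right half, and the fifth may be hidden. I withdraw and check before placing the beaker.

```bash
cat > c.py <<'E'
from plan import *
for x in ps[::-1][2:]: go(x,.05)
go(over,.1);go(mid,.12);go(lift,.12)
print(current_finger_gap(),current_force(),current_clock())
c=capture("top");t=capture("side")
for n in("top","side"):
    print(n,[(np.round(b["xy"]),round(b["conf"],2)) for b in spot_in(n,"ball_1")])
cv2.imwrite("pics/after.png",cv2.resize(np.hstack([c["image"][130:330,250:420],t["image"][150:330,200:400].repeat(1,0)[:200] if 0 else t["image"][150:350,200:400]]),None,fx=2.1,fy=2.1))
E
python3 c.py
```

```text
0.049587662292841825 [ 0.61230332 -0.19211494 -0.53909623] 21.175
top [(array([361., 221.]), 0.45), (array([334., 192.]), 0.44), (array([345., 201.]), 0.4), (array([344., 192.]), 0.37)]
side [(array([352., 271.]), 0.57), (array([349., 264.]), 0.4), (array([341., 272.]), 0.37)]
```

View pics/after.png

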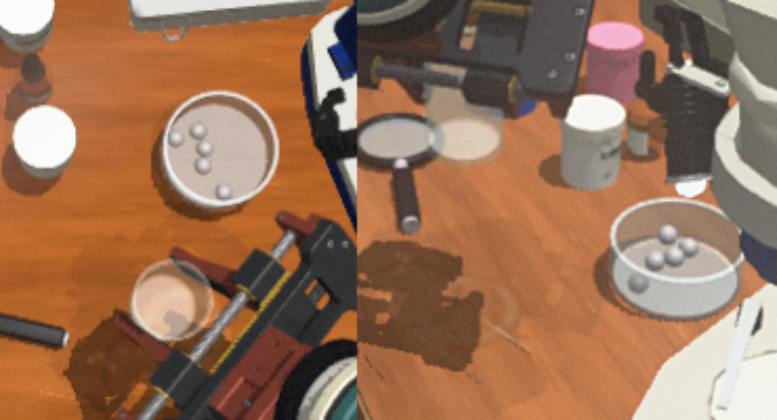

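All five balls lie in the dish and the beaker, seen at (172,300), is empty. I put it down and plan the magnifier, checking IK and the distance to the microscope.

```bash
cat > mag.py <<'E'
from plan import *
E0=np.arctan2(-.975,-.22);GRIP=np.array([.4735,.3615])
def mp(lens,ang,ztcp,s,L=.075):
    return np.r_[np.asarray(lens)+L*np.array([np.cos(ang),np.sin(ang)]),ztcp],q(rot(ang,d(90),s))
E
cat > e.py <<'E'
from mag import *
near=(gr[0]+[0,0,.012],R0);go(near,.12)
print("contact",go((gr[0]-[0,0,.003],R0),.02,contact_N=2),current_position()-tcp(*gr))
move_gripper(.088);sleep(.2)
go(lift,.15);go((G0+[0,0,.16],R0),.15)
c=capture("top");t=capture("side")
from fit import cylfit
L=silhouettes("top","beaker");print([(np.round(b["xy"]),round(b["conf"],2)) for b in L])
P=cloud(c,L[0]["region"]);print("beaker z",np.percentile(P[:,2],97))
for s in(1,-1):
  for nm,x in(("grip",(np.r_[GRIP,.003],q(rot(E0,d(90),s)))),("up",(np.r_[GRIP,.24],q(rot(E0,d(90),s)))),("row",mp([.665,.36],d(-145),.24,s)),("row2",mp([.665,.36],d(-145),.2,s)),("hi",mp(DI,d(-180),.2,s)),("end",mp(DI,d(-180),.054,s))):
    j=inverse_kinematics(*x);print(s,nm,None if j is None else np.round(j,2))
for n,cc in(("top",c),("side",t)):
    P=cloud(cc,np.ones((420,560),bool));m=(P[:,2]>.03)&(P[:,0]>.47)&(P[:,0]<.62)&(P[:,1]>.0)&(P[:,1]<.13)
    for z0,z1 in((.03,.1),(.1,.2),(.2,.45)):
        Q=P[m&(P[:,2]>z0)&(P[:,2]<z1)];print(n,z0,len(Q),Q.max(0) if len(Q) else "",Q[Q[:,0]<.58].max(0) if (Q[:,0]<.58).any() else "")
print(current_clock())
E
python3 e.py
```

```text
contact True [ 3.52957561e-05  1.90672648e-04 -1.01039798e-05]
[(array([322., 276.]), 0.92), (array([340., 193.]), 0.25)]
beaker z 0.07214458907601398
1 grip [ 0.54  0.62  1.71 -0.    0.81  0.76]
1 up [ 0.54  0.34  1.5  -0.    1.31  0.76]
1 row [ 0.38  0.46  1.3  -0.    1.38  1.34]
1 row2 [ 0.38  0.49  1.34 -0.    1.3   1.34]
1 hi [ 0.24  0.34  1.6  -0.    1.2   1.81]
1 end [ 0.24  0.52  1.74 -0.    0.89  1.81]
-1 grip [ 0.54  0.62  1.71 -0.    0.81 -2.38]
-1 up [ 0.54  0.34  1.5  -0.    1.31 -2.38]
-1 row [ 0.38  0.46  1.3  -0.    1.38 -1.8 ]
-1 row2 [ 0.38  0.49  1.34 -0.    1.3  -1.8 ]
-1 hi [ 0.24  0.34  1.6  -0.    1.2  -1.33]
-1 end [ 0.24  0.52  1.74 -0.    0.89 -1.33]
top 0.03 2924 [0.61999245 0.12243004 0.09953242] [0.57997654 0.10300722 0.07611283]
top 0.1 103 [0.6188521  0.12917469 0.19999659] [0.57837448 0.08757775 0.19987482]
top 0.2 8592 [0.61998463 0.12980906 0.39206256] [0.57999901 0.12980906 0.39206256]
side 0.03 6925 [0.6199877  0.11572442 0.0750404 ] [0.57996369 0.10121734 0.07437802]
side 0.1 931 [0.58187626 0.12992889 0.19999207] [0.57835097 0.1298157  0.19999207]
side 0.2 12894 [0.5843992  0.12999706 0.40215221] [0.5790426  0.12999706 0.40215221]
25.4083
```

```bash
cat > f.py <<'E'
from mag import *
Q0=q(rot(E0,d(90),1))
move_ptp(np.r_[GRIP,.22],Q0)
c=capture("top");t=capture("side")
for n,cc in(("top",c),("side",t)):
    P=cloud(cc,np.ones((420,560),bool));m=(P[:,0]>.47)&(P[:,0]<.62)&(P[:,1]>.0)&(P[:,1]<.2)
    for z0,z1 in((.04,.1),(.1,.2),(.2,.3),(.3,.45)):
        Q=P[m&(P[:,2]>z0)&(P[:,2]<z1)];print(n,z0,len(Q),Q.max(0).round(3) if len(Q) else "",Q[Q[:,0]<.58].max(0).round(3) if (Q[:,0]<.58).any() else "")
servo_line(np.r_[GRIP,.03],Q0,.15)
print("contact",servo_line(np.r_[GRIP,.003],Q0,.03,contact_N=5),current_position())
move_gripper(.0);print(current_finger_gap(),current_grip_force())
servo_line(np.r_[GRIP,.21],Q0,.15);sleep(.2)
print(current_finger_gap(),current_force(),current_position(),current_clock())
for n in("top","side"):
    c=capture(n);L=silhouettes(n,"magnifier")[0];P=cloud(c,L["region"]);P=P[np.abs(P[:,2]-.216)<.03]
    A=np.c_[P[:,:2],np.ones(len(P))];k=np.linalg.lstsq(A,P[:,2],rcond=None)[0];print(n,L["conf"],len(P),np.round(P.mean(0),3),"plane slopes",np.round(k,3),np.round(P.min(0),3),np.round(P.max(0),3))
    cv2.imwrite(f"pics/m_{n}.png",c["image"])
cv2.imwrite("pics/mag.png",np.hstack([cv2.imread("pics/m_top.png")[120:400,80:420],cv2.imread("pics/m_side.png")[60:340,100:440]]))
E
python3 f.py
```

```text
top 0.04 3039 [0.62  0.123 0.1  ] [0.58  0.102 0.076]
top 0.1 380 [0.62  0.152 0.2  ] [0.58  0.147 0.2  ]
top 0.2 3450 [0.62  0.148 0.3  ] [0.58  0.147 0.3  ]
top 0.3 5487 [0.62  0.082 0.391] [0.58  0.082 0.391]
side 0.04 6811 [0.62  0.133 0.092] [0.58  0.101 0.075]
side 0.1 1136 [0.592 0.144 0.2  ] [0.58  0.143 0.2  ]
side 0.2 5673 [0.588 0.145 0.3  ] [0.58  0.144 0.3  ]
side 0.3 7516 [0.557 0.058 0.402] [0.557 0.058 0.402]
contact False [0.4736398  0.36159943 0.00313357]
0.015796202191125045 29.998357594013214
0.015384863244309608 [-0.99562116  0.07222854  0.46526228] [0.47317596 0.36130842 0.20925563] 31.8417Traceback (most recent call last):
  File "f.py", line 15, in <module>
    c=capture(n);L=silhouettes(n,"magnifier")[0];P=cloud(c,L["region"]);P=P[np.abs(P[:,2]-.216)<.03]
                   ~~~~~~~~~~~~~~~~~~~~~~~~~~^^^
IndexError: list index out of range
```

```bash
cat > g.py <<'E'
from mag import *
c=capture("top");t=capture("side")
for n,cc in(("top",c),("side",t)):
    z=cc["range_z"]; m=(z>0)&(np.abs(cv2.Laplacian(cv2.medianBlur(z,3),cv2.CV_32F))<.01)
    P=cloud(cc,m);P=P[(P[:,0]>.47)&(P[:,0]<.70)&(P[:,1]>.05)&(P[:,1]<.21)]
    for a in np.arange(.05,.4,.04):
        Q=P[(P[:,2]>a)&(P[:,2]<=a+.04)];
        if len(Q)>5: print(n,round(a,2),len(Q),"y95/max",np.percentile(Q[:,1],95).round(3),Q[:,1].max().round(3),"x range of top 10%",Q[Q[:,1]>=np.percentile(Q[:,1],90)][:,0].min().round(3),Q[Q[:,1]>=np.percentile(Q[:,1],90)][:,0].max().round(3))
for a in(-180,-200,-220,-230,-235,-240):
    j=inverse_kinematics(*mp(DI,d(a),.054,1));print(a,None if j is None else np.round(j,2))
    j=inverse_kinematics(*mp(DI,d(a),.13,1));print(a,None if j is None else np.round(j,2))
print(silhouettes("side","magnifier")[:1] and silhouettes("side","magnifier")[0]["xy"])
cv2.imwrite("pics/mag.png",np.hstack([c["image"][120:400,80:420],t["image"][60:340,100:440]]))
E
python3 g.py
```

```text
top 0.05 2946 y95/max 0.122 0.13 x range of top 10% 0.636 0.7
top 0.09 484 y95/max 0.139 0.147 x range of top 10% 0.608 0.628
top 0.13 308 y95/max 0.15 0.152 x range of top 10% 0.58 0.604
top 0.17 601 y95/max 0.148 0.15 x range of top 10% 0.578 0.591
top 0.21 3783 y95/max 0.137 0.146 x range of top 10% 0.541 0.696
top 0.25 1521 y95/max 0.119 0.141 x range of top 10% 0.537 0.698
top 0.29 1669 y95/max 0.08 0.082 x range of top 10% 0.558 0.697
top 0.33 1485 y95/max 0.068 0.073 x range of top 10% 0.522 0.581
top 0.37 124 y95/max 0.054 0.055 x range of top 10% 0.516 0.528
side 0.05 3038 y95/max 0.098 0.118 x range of top 10% 0.549 0.629
side 0.13 14 y95/max 0.135 0.135 x range of top 10% 0.579 0.58
side 0.17 770 y95/max 0.138 0.145 x range of top 10% 0.569 0.587
side 0.21 1118 y95/max 0.139 0.141 x range of top 10% 0.558 0.576
side 0.25 96 y95/max 0.129 0.133 x range of top 10% 0.537 0.543
side 0.29 175 y95/max 0.072 0.075 x range of top 10% 0.686 0.696
-180 [ 0.24  0.52  1.74 -0.    0.89  1.81]
-180 [ 0.24  0.42  1.67 -0.    1.05  1.81]
-200 [ 0.28  0.54  1.7  -0.    0.9   2.2 ]
-200 [0.28 0.44 1.64 0.   1.06 2.2 ]
-220 [0.31 0.56 1.66 0.   0.93 2.58]
-220 [0.31 0.46 1.6  0.   1.08 2.58]
-230 [0.32 0.57 1.63 0.   0.94 2.76]
-230 [0.32 0.48 1.57 0.   1.1  2.76]
-235 [0.32 0.58 1.61 0.   0.95 2.85]
-235 [0.32 0.49 1.55 0.   1.1  2.85]
-240 [0.33 0.59 1.6  0.   0.96 2.94]
-240 [0.33 0.49 1.54 0.   1.11 2.94]
[213.0, 106.9]
```

View pics/mag.png

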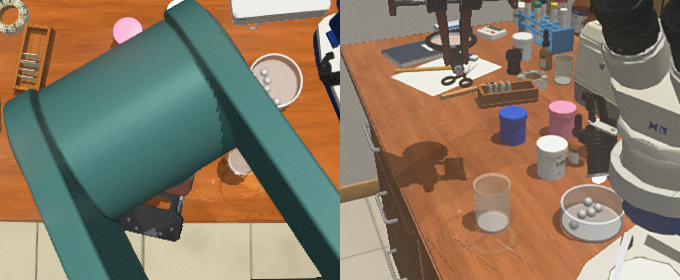

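The view shows the beaker upright and empty, five balls in the dish, all bottles standing and the magnifier held. The microscope reaches y≈0.15 at z 0.1–0.2, so I will bring the handle in from the front left, at an angle of −232°.

```bash
cat > k.py <<'E'
from mag import *
for lens,a,z in(([.59,.43],-165,.21),([.665,.355],-185,.21),([.625,.29],-210,.17),([.613,.262],-232,.13),(DI+[0,.012],-232,.1)):
    servo_line(*mp(lens,d(a),z,1),rate=.1 if z>.12 else .06)
sleep(.4)
print(current_finger_gap(),current_position(),current_clock())
C={n:capture(n) for n in("top","side")}
for n in C:
    for nm in("magnifier","dish"):
        for L in silhouettes(n,nm)[:1]:
            P=cloud(C[n],L["region"]);print(n,nm,round(L["conf"],2),L["xy"],len(P),np.round(np.median(P,0),3),np.round(np.percentile(P,2,0),3),np.round(np.percentile(P,98,0),3))
cv2.imwrite("pics/hold.png",np.hstack([cv2.resize(C[n]["image"][a:a+180,b:b+180],None,fx=2.2,fy=2.2) for n,a,b in(("top",100,270),("side",150,260))]))
E
python3 k.py
```

```text
0.0159137173253027 [0.56504436 0.27240953 0.10003235] 37.225
top magnifier 0.76 [366.5, 206.5] 374 [0.589 0.193 0.107] [0.538 0.174 0.101] [0.612 0.304 0.112]
top dish 0.84 [372.8, 215.3] 350 [0.588 0.175 0.007] [0.568 0.157 0.001] [0.616 0.219 0.104]
side magnifier 0.57 [329.4, 213.3] 852 [0.58  0.237 0.106] [0.537 0.187 0.099] [0.609 0.299 0.11 ]
side dish 0.56 [354.2, 274.6] 2778 [0.61  0.203 0.018] [0.565 0.156 0.002] [0.654 0.244 0.036]
```

View pics/hold.png

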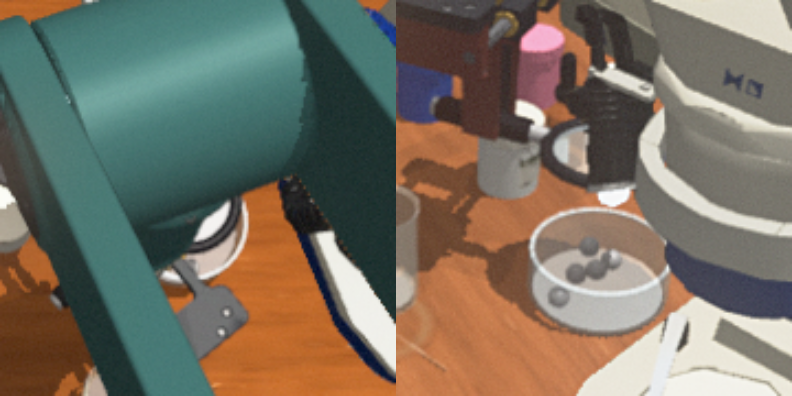

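The frame is over the dish, with its arc at (575,150) in the side half, and level to the eye. The arm blocks much of the top view. I fit the lens centre from the frame points in both cameras.

```bash
cat > lens.py <<'E'
from mag import *
from scipy.optimize import least_squares
def lens(zc,c0):
    out=[]
    for n in("top","side"):
        c=capture(n);dark=c["image"].max(2)<70
        P=cloud(c,dark);r=np.hypot(P[:,0]-c0[0],P[:,1]-c0[1]);u=(P[:,:2]-c0)/r[:,None]
        hd=u@np.array([np.cos(d(-232)),np.sin(d(-232))])
        P=P[(abs(P[:,2]-zc)<.012)&(r<.046)&(r>.025)&(hd<.9)]
        if len(P)<20: print(n,len(P));continue
        f=lambda x:np.hypot(P[:,0]-x[0],P[:,1]-x[1])-x[2]
        s=least_squares(lambda x:np.r_[f([*x,.0365])],c0,loss="soft_l1",f_scale=.002)
        b=np.degrees(np.arctan2(P[:,1]-s.x[1],P[:,0]-s.x[0]));
        k=np.linalg.lstsq(np.c_[P[:,:2]-c0,np.ones(len(P))],P[:,2],rcond=None)[0]
        print(n,len(P),"centre",s.x.round(4),"r",np.percentile(f([*s.x,0]),[2,98]).round(4),"bearings",np.percentile(b,[2,25,50,75,98]).round(),"plane",k.round(3))
        out.append(s.x)
    return out
if __name__=="__main__":
    p=np.array(current_position());c0=p[:2]-.075*np.array([np.cos(d(-232)),np.sin(d(-232))])
    print("nominal",c0);lens(p[2]+.006,c0)
E
python3 lens.py
```

```text
nominal [0.61118595 0.2131994 ]
top 104 centre [0.613  0.2143] r [0.0321 0.0401] bearings [-172. -151. -129. -110.  -90.] plane [-0.065 -0.045  0.105]
side 113 centre [0.6111 0.2078] r [0.0328 0.0387] bearings [-177. -161. -142.  161.  179.] plane [-0.019  0.05   0.105]
```

```bash
cat > l.py <<'E'
from lens import *
T=DI+[-.0006,.001]
servo_line(*mp(T,d(-232),.1,1),rate=.04)
servo_line(*mp(T,d(-232),.055,1),rate=.04);sleep(.5)
p=np.array(current_position());c0=p[:2]-.075*np.array([np.cos(d(-232)),np.sin(d(-232))])
print("nominal",c0,p[2],current_finger_gap(),current_grip_force(),current_force());lens(p[2]+.006,c0)
from fit import circ
for n in("top","side"):
    c=capture(n);L=silhouettes(n,"dish")[0];P=cloud(c,L["region"]);P=P[(P[:,2]>.028)&(P[:,2]<.041)];print(n,"dish",len(P),circ(P,.0445) if len(P)>10 else "")
c=capture("side");im=c["image"][130:310,190:400];cv2.imwrite("pics/final.png",cv2.resize(im,None,fx=3,fy=3,interpolation=cv2.INTER_CUBIC))
print(current_clock())
E
python3 l.py
```

```text
nominal [0.61058876 0.20220586] 0.055028774440221875 0.01556548524719825 29.997983872890472 [ 0.17181169  0.25506677 -1.00225383]
top 70 centre [0.6128 0.2022] r [0.0325 0.0392] bearings [-170. -151. -135. -120. -104.] plane [-0.063 -0.037  0.06 ]
side 126 centre [0.6104 0.1979] r [0.0323 0.0388] bearings [-177. -149.  -95.  150.  178.] plane [0.008 0.049 0.061]Traceback (most recent call last):
  File "l.py", line 9, in <module>
    c=capture(n);L=silhouettes(n,"dish")[0];P=cloud(c,L["region"]);P=P[(P[:,2]>.028)&(P[:,2]<.041)];print(n,"dish",len(P),circ(P,.0445) if len(P)>10 else "")
                   ~~~~~~~~~~~~~~~~~~~~~^^^
IndexError: list index out of range
```

```bash
python3 - <<'E'
from fit import *
c=capture("side");L=silhouettes("side","dish")
for l in L[:1]:
    P=cloud(c,l["region"]);P=P[(P[:,2]>.028)&(P[:,2]<.041)];print(len(P),circ(P,.0445))
cv2.imwrite("pics/final.png",cv2.resize(c["image"][130:310,190:400],None,fx=3,fy=3,interpolation=cv2.INTER_CUBIC));print(current_clock())
E
```

```text
416 (array([0.61044525, 0.20025241]), np.float64(0.0010148239324426704))
40.125
```

View pics/final.png

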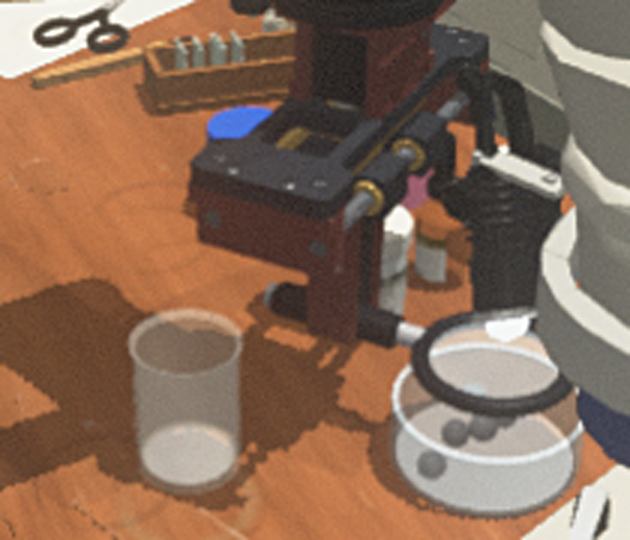

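The beaker stands upright and empty at (187,400). The lens at (495,362) is level above the dish rim at (488,405), with the balls in the dish, so I hand in.

```bash
python3 -c "
from bench import *
print(close_job())"
```

```text
the job is handed in; nothing more can be done
None
```

I handed the job in at about 40 s of robot time: all five balls are in the dish, the empty beaker stands upright, the bottles are undisturbed as far as the pictures show, and the lens is held over the dish, off-centre by no more than about 2 mm, level to within a few degrees, and roughly 2 cm above the rim without touching it.

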